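# Find and press the release key of a carving panel holder

### The job

Free the clamped carving panel: with a shut fingertip, touch the top edge of the steel locking bar at its left end (left as seen from the robot), just beside the left wooden sleeve, and feel your way along the top of the bar to the right until you find the notch. Then press the key inside the notch all the way down without forcing anything, and finish while still holding it down. Do not pick up or shift the panel, the tools or anything else.

Things in the scene. Friction and masses are not known exactly. Their poses are not given: they have to be found in the camera images.
- holder: (all sizes in mm) panel holder fixed to the bench: plywood base 260 x 300 x 16, wooden fence on the far side (top 52 above the bench), level steel locking bar on the near side between two wooden guide sleeves (135 long, 30 wide, 72 high). Origin: centre of the underside; x from the bar towards the fence, y along the bar to the left, z up. The bar's middle line is at x = -105
- bar_left (a point): middle of the bar's 24 wide flat top where the bar comes out of the left (+y) sleeve, 70 above the bench; axes as the holder's. The rigid bar shows for 240 between the sleeves. The notch's centre is 85 to 210 to the right of this point, differently each time and not reported: feel or look for it. The notch is 48 long along the bar, cut across its full width, 36 deep
- bar_right (a point): the same point at the right (-y) sleeve, 240 from bar_left
- release_key (a joint): the spring steel key in the notch, 42 long x 22 wide, flat on top, its top 13 below the bar's top when up. Value: m pressed down, 0 up, 0.007 at its stop. It needs 2 N to start and about 6.5 N at the stop, and springs back when let go
- panel_center (a point): beech panel being carved, 170 x 240 x 20, lying loose on the holder's base between the bar and the far fence, its top 36 above the bench; this point is its centre
- gouge_center (a point): blue-handled carving gouge, about 190 long and 20 high, lying on the panel; the point is near its middle
- chisel_center (a point): wooden-handled chisel, about 190 long and 20 high, on the bench; the point is near its middle
- mallet_center (a point): wooden mallet lying on the bench, head 68 across and 100 long, handle 130; the point lies on its axis where the handle meets the head
- stone_center (a point): sharpening stone in a wooden tray, 75 x 200 x 34; its centre
- pot_center (a point): white ceramic pot, 76 across, 95 high; its centre
- blank_center (a point): wooden block, 60 x 90 x 45; its centre
- oil_center (a point): oil bottle, 60 across, 150 high; its centre

How it is judged:
By the outcome, as a careful person would: the job done as asked, in the order asked, and still so for the second after the job is handed in, while the arm keeps its last pose, push and grip.
It also fails if it takes over 54 s, if anything falls off the work surface, if the arm or the gripper's body presses on something with over 40 N, if the wrist force passes 120 N, or if a joint passes its speed limit or range.

### The arm

A 7-joint arm with a two-finger parallel gripper is mounted at the origin on the work surface. World frame = base frame: x ahead of the robot, y to its left, z up, the work surface at z = 0. Lengths are in m, angles in rad, forces in N, time in s.
With the tool pointing down it reaches from about 0.4 to 0.85 m from the base axis. Payload 4.5 kg.
Tool frame: the origin (TCP) lies on the centre line of the jaws, within the pads' length; the fingertips stand r.tip_reach ahead of it and the grasp point (between the pads) lies 3 mm ahead of it (r.tip_reach is the distance from the TCP to the fingertips, in m); z points along the fingers, y is the line along which they close (so a half turn about z gives the same grasp; the last joint's range is limited). The gripper opens to 88 mm and grips with 3 to 60 N. Pads are 18 mm wide; open, the fingers measure 123 mm over their backs; the gripper's body (75 mm by 187 mm) begins 45 mm behind the grasp point.
Start: joints at [1.257, 0.689, -0.195, 1.565, 0.157, 0.902, -0.215], TCP at [0.213, -0.588, 0.24] pointing down, gripper open.
Joint ranges: [-3.01, 3.01], [-0.46, 2.08], [-1.47, 1.51], [0.13, 2.56], [-1, 4.14], [0.04, 2.09], [-2.66, 2.66]. Speed limits (rad/s): [2.57, 2.57, 3.14, 3.14, 3.14, 3.14, 3.14].

### API

Orientations are given as a unit quaternion [x, y, z, w].
In Python, from plant import readout, eyes, ticket, r gives the robot as it stands. The module is installed in compiled form; this text tells all that it offers.
- The arm moves only by the tool carry_out, never from a script. Its argument "motion" is a list that holds one entry, the list of rows, each a list of 7 numbers: the shift along the tool's x, y, z in mm, then the turn, a rotation vector about the tool's x, y, z in rad, then the opening in per cent of the stroke, from 0 (shut) to 100 (fully open). In form: [[[dx, dy, dz, ax, ay, az, claw], ...]]. A call has 1 to 8 rows; each row shifts and turns the commanded pose from where the row before left it, along the tool's axes as they then stand; what a row does not reach is not made up. A row lasts 1/10 s, in which the tool goes at most 50 mm and 8.59 degrees, less where a joint would pass 70% of its speed; a pose out of reach is approached as far as the arm can. A call is refused whole if a number of a shift passes 50 or a number of a turn 0.15, either way. A call with a gripper value outside its range is refused whole. The fingers move at their own pace and stop on an object; "squeeze" is the grip in N (left out, the last holds). Time passes only in rows, so rows that do not move let the fingers close. It gives the time, the measured TCP pose, the force and the opening at its end, in the units of the state.
- readout.get_state(): the state, without advancing time (a new reading comes with each control period).
- eyes.snapshot(name): name is "side" or "top"; returns a dict with "pixels" (400x640x3 uint8, red, green, blue), "K" (3x3 intrinsics, pixels), "dist_coeffs" ([k1, k2, p1, p2, k3] as OpenCV has them; the pictures are not rectified), "origin" and "attitude" of the camera in the world. Camera axes: x right, y down, z forward; pixel columns grow to the right and rows downward; lengths in m; the calibration is good to about 2 mm. A picture is of the moment at which its call begins. There is no depth.
- ticket.finish_job(): hands the job in, once; it reports no verdict.
The state is a dict: "clock": time; "q": joint angles; "qd": joint speeds; "joint_torque": joint torques, N m; "tool_pos": TCP position; "eef_rot": TCP orientation; "contact_force": force on the tool from outside, world axes, zero at the start; "moment": the same for the moment, N m; "opening": opening from 0.0 (shut) to 1.0 (fully open).
Only numpy, scipy, OpenCV 4.12 (cv2) and the standard library are available. Lean on these libraries where they do the work, as an engineer would, in place of code of your own. Each camera call takes 0.05 s, during which the arm holds its last target. There are 200 camera calls.

## Working session

There is one attempt and no reset: what is moved stays moved. The work goes in short steps, Python scripts to look and compute and a tool call to move; the robot and the scene stay as the last step left them, time stands still between calls to the robot, and variables do not carry over. Pictures are saved under pics/ and viewed, on a budget of 10 in all, crops included, one or two more only if the job needs it, and the job is handed in when it is done.

Besides the shell and the picture viewer there is one more tool, called as a command line: name --argument value ..., lists and objects as JSON in quotes. carry_out: Moves the arm, as the interface text tells. Its arguments: {"type":"object","properties":{"motion":{"type":"array","items":{"type":"array","items":{"type":"array","items":{"type":"number"}}}},"squeeze":{"type":"number"}},"required":["motion"]}

```bash
mkdir -p pics
python3 - <<'E'
from plant import readout, eyes, r
import cv2
s=readout.get_state()
for k in s: print(k,s[k])
print(r.tip_reach)
for n in("side","top"):
    d=eyes.snapshot(n); cv2.imwrite(f"pics/{n}0.png",d["pixels"][:,:,::-1])
    for k in("K","dist_coeffs","origin","attitude"): print(n,k,d[k])
E
```

```text
clock 0.0
q [ 1.25677344  0.68996382 -0.19447122  1.56635437  0.1573178   0.90247911
 -0.21509523]
qd [ 0.00160856  0.00022502 -0.00033664  0.00021831 -0.00029113 -0.0008
  0.00115832]
joint_torque [ 3.07451510e-04 -5.27555430e+01 -1.26709610e+00 -1.53427076e+01
 -5.27381455e-02  6.49214722e-03  1.75935111e-04]
tool_pos [ 0.21274614 -0.58700897  0.23921877]
eef_rot [ 9.84909152e-01  1.73069754e-01 -2.41201295e-04 -8.74589187e-04]
contact_force [ 0.69330946  0.84561602 -0.24434123]
moment [ 0.00539422 -0.0337812  -0.01722721]
opening 1.0002513691611448
0.022
side K [[458.4292991    0.         326.59542629]
 [  0.         458.4292991  200.76398967]
 [  0.           0.           1.        ]]
side dist_coeffs [-0.10415911  0.          0.          0.          0.        ]
side origin [0.05499426 0.76153442 0.95748261]
side attitude [-0.22884526  0.89532919 -0.36885382  0.09981154]
top K [[374.97288523   0.         323.76170528]
 [  0.         374.97288523 202.57389852]
 [  0.           0.           1.        ]]
top dist_coeffs [-0.09093511  0.          0.          0.          0.        ]
top origin [ 0.43192255 -0.00351695  1.09150907]
top attitude [ 0.71734172 -0.69619231  0.02423644 -0.01223612]
```

View pics/top0.png

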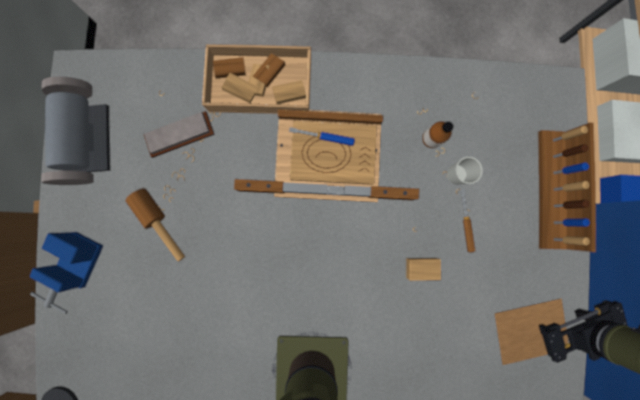

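View pics/side0.png

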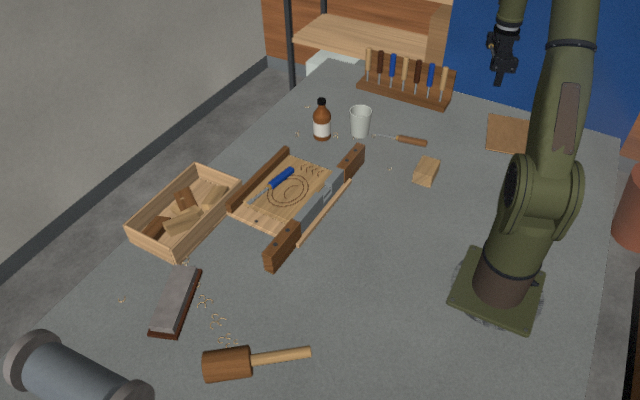

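The top view shows the bar from about (284,187) to (372,192), with the sleeves at either side. The side view shows the bar at about (300,228) to (338,172).

```bash
cat > h.py <<'E'
import numpy as np, cv2
from scipy.spatial.transform import Rotation as R
from plant import eyes, readout
def ray(d,uv):
    p=cv2.undistortPoints(np.array([[uv]],float),np.array(d["K"]),np.array(d["dist_coeffs"]))[0,0]
    return np.array(d["origin"]),R.from_quat(d["attitude"]).apply([*p,1.])
def onplane(d,uv,z):
    o,v=ray(d,uv); return o+v*(z-o[2])/v[2]
def proj(d,P):
    rot=R.from_quat(d["attitude"]).inv(); rv=rot.as_rotvec(); t=-rot.apply(d["origin"])
    return cv2.projectPoints(np.array(P,float).reshape(-1,1,3),rv,t,np.array(d["K"]),np.array(d["dist_coeffs"]))[0][:,0]
E
python3 - <<'E'
from h import *
t=eyes.snapshot("top"); s=eyes.snapshot("side")
a=cv2.resize(t["pixels"][174:206,228:426],None,fx=4,fy=4,interpolation=cv2.INTER_CUBIC)
b=cv2.resize(s["pixels"][140:275,250:370],None,fx=3,fy=3,interpolation=cv2.INTER_CUBIC)
im=np.zeros((128+405,792,3),np.uint8); im[:128]=a; im[128:,:360]=b
cv2.imwrite("pics/c1.png",im[:,:,::-1])
# sleeve mask: brown
hsv=cv2.cvtColor(t["pixels"],cv2.COLOR_RGB2HSV)
print([hsv[y,x].tolist() for y,x in((186,260),(187,300),(192,395),(184,330),(189,330))])
m=((hsv[...,1]>110)&(hsv[...,0]<15)&(hsv[...,2]<150)).astype(np.uint8); m[:172]=0;m[205:]=0;m[:,:225]=0;m[:,430:]=0
n,l,st,c=cv2.connectedComponentsWithStats(m)
for i in range(1,n):
    if st[i,4]>60:
        rc=cv2.minAreaRect(np.argwhere(l==i)[:,::-1].astype(np.float32)); bx=cv2.boxPoints(rc)
        print(st[i],rc); print([onplane(t,p,.072).round(4).tolist() for p in bx])
E
```

```text
[[14, 150, 124], [103, 17, 139], [14, 155, 123], [15, 99, 178], [105, 14, 141]]
[235 180  48  13 440] ((258.5263671875, 185.84103393554688), (47.402095794677734, 10.9912109375), 2.2906100749969482)
[[0.5107, 0.2242, 0.072], [0.5409, 0.2243, 0.072], [0.5395, 0.0944, 0.072], [0.5094, 0.0946, 0.072]]
[371 186  48  13 415] ((394.548583984375, 192.52745056152344), (46.79154586791992, 11.285901069641113), 2.8624050617218018)
[[0.504, -0.1485, 0.072], [0.535, -0.1493, 0.072], [0.5328, -0.2792, 0.072], [0.5016, -0.2781, 0.072]]
```

View pics/c1.png

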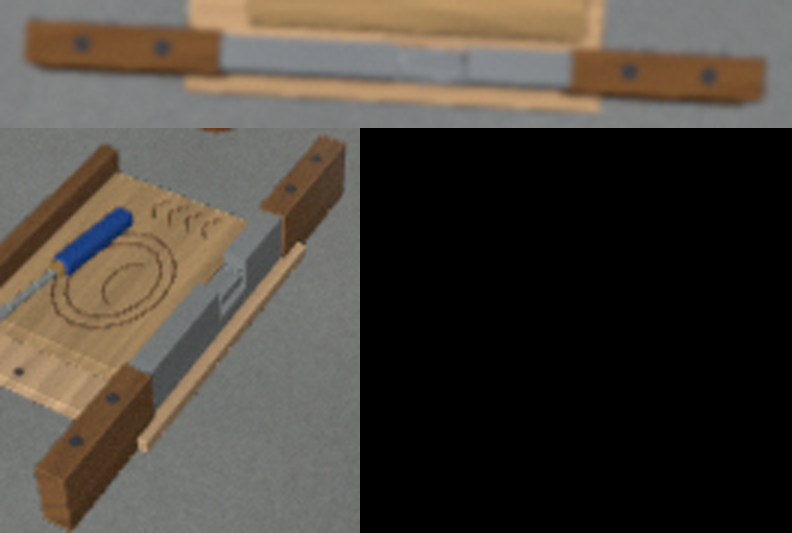

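The crops show the sleeve ends at about 220 and 572 px and the notch at about 398 to 470 px. At 240 mm over 352 px, that puts the notch centre roughly 146 mm right of bar_left, near (0.521, -0.053). First I'll shut the fingers and turn so that tool x lies along the bar.

carry_out --motion '[[[0,0,0,0,0,-0.15,0],[0,0,0,0,0,-0.15,0],[0,0,0,0,0,-0.15,0],[0,0,0,0,0,-0.15,0],[0,0,0,0,0,-0.15,0],[0,0,0,0,0,-0.15,0],[0,0,0,0,0,-0.15,0],[0,0,0,0,0,-0.15,0]]]' --squeeze 10

```text
clock: 1.0
tool_pos: [0.2128, -0.5875, 0.2398]
eef_rot: [0.713, 0.701, -0.0, -0.0]
contact_force: [-0.5, -0.5, -1.0]
opening: 0.295
```

carry_out --motion '[[[28,13,0,0,0,0,0],[28,13,0,0,0,0,0],[28,13,0,0,0,0,0],[28,13,0,0,0,0,0],[28,13,0,0,0,0,0],[28,13,0,0,0,0,0],[28,13,0,0,0,0,0],[28,13,0,0,0,0,0]]]'

```text
clock: 1.8
tool_pos: [0.3225, -0.3649, 0.24]
eef_rot: [0.715, 0.699, -0.0, 0.0]
contact_force: [0.8, 0.2, 0.2]
opening: 0.008
```

carry_out --motion '[[[28,13,0,0,0,0,0],[28,13,0,0,0,0,0],[28,13,0,0,0,0,0],[28,13,0,0,0,0,0],[28,13,0,0,0,0,0],[28,13,0,0,0,0,0],[28,13,0,0,0,0,0],[28,13,0,0,0,0,0]]]'

```text
clock: 2.6
tool_pos: [0.4317, -0.1434, 0.24]
eef_rot: [0.715, 0.699, -0.0, 0.0]
contact_force: [0.1, 0.0, 0.6]
opening: 0.004
```

carry_out --motion '[[[28,11,0,0,0,0,0],[28,11,0,0,0,0,0],[28,11,0,0,0,0,0],[28,11,0,0,0,0,0],[28,11,0,0,0,0,0],[28,11,0,0,0,0,0],[28,11,0,0,0,0,0],[25,8,0,0,0,0,0]]]'

```text
clock: 3.4
tool_pos: [0.5219, 0.0761, 0.24]
eef_rot: [0.715, 0.699, 0.0, 0.0]
contact_force: [0.0, 0.1, -0.0]
opening: 0.002
```

carry_out --motion '[[[0,0,20,0,0,0,0],[0,0,30,0,0,0,0],[0,0,30,0,0,0,0],[0,0,30,0,0,0,0],[0,0,12,0,0,0,0],[0,0,0,0,0,0,0],[0,0,0,0,0,0,0]]]'

```text
clock: 4.1
tool_pos: [0.5219, 0.0747, 0.1188]
eef_rot: [0.715, 0.699, 0.0, 0.0]
contact_force: [0.4, 0.3, 0.3]
opening: 0.01
```

Run:
```python
from h import *
t=eyes.snapshot("top"); s=eyes.snapshot("side"); g=readout.get_state()
p=g["tool_pos"]; tip=np.array(p)-[0,0,.022]
print(p,g["eef_rot"],g["contact_force"],proj(t,tip),proj(s,tip))
bl=[.5240,.093,.070]; br=[.5195,-.147,.070]; nt=[.5213,-.053,.070]
for q in(bl,br,nt): print(proj(t,q),proj(s,q))
im=np.zeros((600,800,3),np.uint8)
b=s["pixels"][140:290,240:390].copy(); b=cv2.resize(b,None,fx=4,fy=4,interpolation=cv2.INTER_CUBIC)
for q in(bl,br,nt): cv2.drawMarker(b,tuple(((proj(s,q)[0]-[240,140]+.5)*4-.5).round().astype(int).tolist()),(255,0,0),0,10,1)
cv2.imwrite("pics/c2.png",b[:,:,::-1])
```

```text
[0.52234345 0.07476724 0.11932743] [7.15267098e-01 6.98849916e-01 1.14775578e-03 6.75885189e-04] [-0.16473902 -0.40337121  0.04091923] [[288.71006085 186.917445  ]] [[300.26952275 209.34750495]]
[[282.81852782 187.04163084]] [[296.65934944 220.75339783]]
[[370.38273152 191.3929933 ]] [[340.66066129 168.28577746]]
[[336.18136257 189.66369306]] [[324.59931278 187.41081113]]
```

View pics/c2.png

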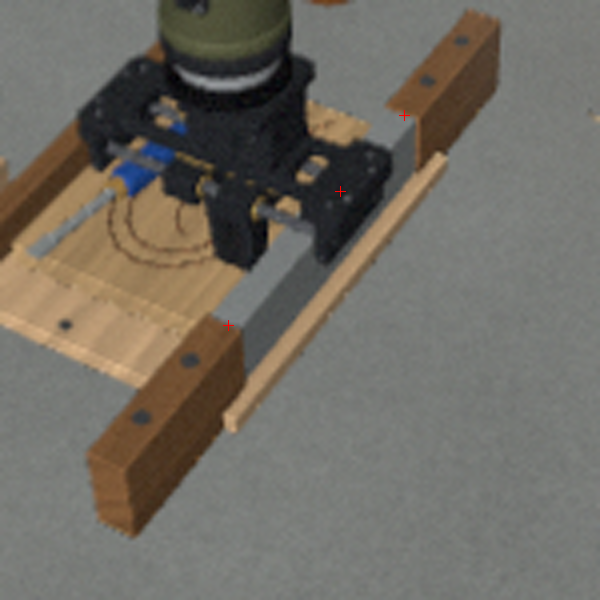

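The markers for bar_left, bar_right and the notch land on the side view where they should (228,325; 404,115; 340,190). The shut fingers hang over the bar's left end. Next I lower gently.

carry_out --motion '[[[5,1,8,0,0,0,0],[0,0,8,0,0,0,0],[0,0,5,0,0,0,0],[0,0,2,0,0,0,0],[0,0,1,0,0,0,0],[0,0,0,0,0,0,0]]]'

```text
clock: 4.8
tool_pos: [0.5224, 0.0794, 0.0939]
eef_rot: [0.715, 0.699, -0.0, -0.0]
contact_force: [-0.4, -0.3, -0.2]
opening: 0.002
```

carry_out --motion '[[[0,0,1,0,0,0,0],[0,0,0,0,0,0,0]]]'

```text
clock: 5.0
tool_pos: [0.5225, 0.0794, 0.0931]
eef_rot: [0.715, 0.699, 0.0, 0.0]
contact_force: [-0.2, 1.4, 0.6]
opening: 0.006
```

carry_out --motion '[[[0,0,1,0,0,0,0],[0,0,0,0,0,0,0]]]'

```text
clock: 5.2
tool_pos: [0.5224, 0.0794, 0.092]
eef_rot: [0.715, 0.699, -0.0, 0.0]
contact_force: [0.9, -0.3, -0.3]
opening: 0.009
```

carry_out --motion '[[[0,0,0.5,0,0,0,0],[0,0,0,0,0,0,0]]]'

```text
clock: 5.4
tool_pos: [0.5224, 0.0795, 0.0915]
eef_rot: [0.715, 0.699, -0.0, 0.0]
contact_force: [-0.2, 0.2, 0.7]
opening: 0.006
```

carry_out --motion '[[[0,0,0.5,0,0,0,0],[0,0,0,0,0,0,0]]]'

```text
clock: 5.6
tool_pos: [0.5224, 0.0795, 0.0909]
eef_rot: [0.715, 0.699, -0.0, -0.0]
contact_force: [0.4, 0.2, 0.2]
opening: 0.002
```

carry_out --motion '[[[0,0,0.5,0,0,0,0],[0,0,0,0,0,0,0]]]'

```text
clock: 5.8
tool_pos: [0.5224, 0.0795, 0.0905]
eef_rot: [0.715, 0.699, -0.0, 0.0]
contact_force: [0.5, 0.1, -0.9]
opening: 0.004
```

carry_out --motion '[[[0,0,0.5,0,0,0,0],[0,0,0,0,0,0,0]]]'

```text
clock: 6.0
tool_pos: [0.5224, 0.0795, 0.0899]
eef_rot: [0.715, 0.699, -0.0, 0.0]
contact_force: [-0.3, -0.5, 0.1]
opening: 0.007
```

carry_out --motion '[[[0,0,0.5,0,0,0,0],[0,0,0,0,0,0,0]]]'

```text
clock: 6.2
tool_pos: [0.5224, 0.0795, 0.0895]
eef_rot: [0.715, 0.699, -0.0, 0.0]
contact_force: [0.8, -0.5, 0.3]
opening: 0.006
```

Contact was expected at TCP z of about 0.092, but nothing is felt at 0.0895, so I look before going lower.

Run:
```python
from h import *
s=eyes.snapshot("side");t=eyes.snapshot("top"); g=readout.get_state(); print(g["tool_pos"],g["contact_force"])
b=cv2.resize(s["pixels"][165:255,260:350],None,fx=6,fy=6,interpolation=cv2.INTER_CUBIC)
tip=np.array(g["tool_pos"])-[0,0,.022]
for q in(tip,[.5240,.093,.070]): cv2.drawMarker(b,tuple(((proj(s,q)[0]-[260,165]+.5)*6-.5).round().astype(int).tolist()),(255,0,0),0,10,1)
cv2.imwrite("pics/c3.png",b[:,:,::-1])
```

```text
[0.52246152 0.0794805  0.08949285] [ 0.69574076 -0.40651303 -0.40322347]
```

View pics/c3.png

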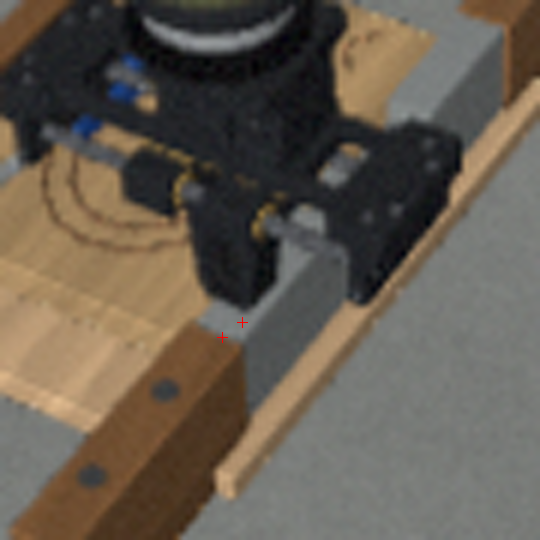

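The fingertip's visible bottom, at about (240,305), is still above where the bar's top would meet it, so it is in free air and I keep lowering in small steps.

carry_out --motion '[[[0,0,1,0,0,0,0],[0,0,0,0,0,0,0]]]'

```text
clock: 6.5
tool_pos: [0.5224, 0.0794, 0.0884]
eef_rot: [0.715, 0.699, -0.0, -0.0]
contact_force: [0.1, -0.4, -0.7]
opening: 0.004
```

carry_out --motion '[[[0,0,1,0,0,0,0],[0,0,0,0,0,0,0]]]'

```text
clock: 6.7
tool_pos: [0.5224, 0.0795, 0.0874]
eef_rot: [0.715, 0.699, -0.0, -0.0]
contact_force: [-0.8, 0.1, -0.5]
opening: 0.004
```

carry_out --motion '[[[0,0,1,0,0,0,0],[0,0,0,0,0,0,0]]]'

```text
clock: 6.9
tool_pos: [0.5224, 0.0795, 0.0864]
eef_rot: [0.715, 0.699, -0.0, -0.0]
contact_force: [-0.7, 0.1, -0.4]
opening: 0.006
```

Run:
```python
from h import *
s=eyes.snapshot("side")
f=lambda q:((proj(s,q)[0]-[260,165]+.5)*6-.5).round().tolist()
for z in(.064,.070,.076): print(z,[f([.5224+dx,.0794+.009,z]) for dx in(-.0175,0,.0175)],f([.505,.0704,z]))
b=cv2.resize(s["pixels"][165:255,260:350],None,fx=6,fy=6,interpolation=cv2.INTER_CUBIC)
cv2.imwrite("pics/c4.png",b[:,:,::-1])
```

```text
0.064 [[266.0, 355.0], [232.0, 341.0], [198.0, 327.0]] [287.0, 328.0]
0.07 [[265.0, 346.0], [231.0, 331.0], [197.0, 318.0]] [286.0, 319.0]
0.076 [[265.0, 336.0], [230.0, 322.0], [196.0, 308.0]] [286.0, 310.0]
```

View pics/c4.png

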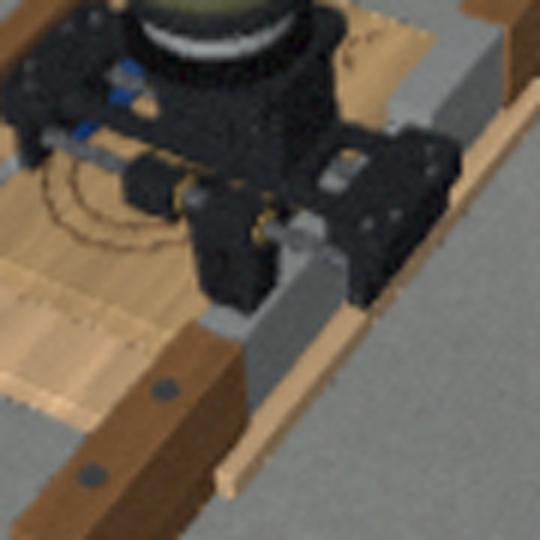

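The fingertip's near-left corner at about (245,312) is still clearly short of the bar. The true tip looks several mm higher than the stated reach, so I keep going down.

carry_out --motion '[[[0,0,1,0,0,0,0],[0,0,1,0,0,0,0],[0,0,0,0,0,0,0]]]'

```text
clock: 7.25
tool_pos: [0.5224, 0.0794, 0.0844]
eef_rot: [0.715, 0.699, -0.0, -0.0]
contact_force: [-0.0, -0.8, 0.6]
opening: 0.006
```

carry_out --motion '[[[0,0,1,0,0,0,0],[0,0,0,0,0,0,0]]]'

```text
clock: 7.45
tool_pos: [0.5224, 0.0795, 0.0834]
eef_rot: [0.715, 0.699, -0.0, -0.0]
contact_force: [0.3, 1.3, -0.1]
opening: 0.006
```

carry_out --motion '[[[0,0,1,0,0,0,0],[0,0,0,0,0,0,0]]]'

```text
clock: 7.65
tool_pos: [0.5224, 0.0795, 0.0824]
eef_rot: [0.715, 0.699, -0.0, -0.0]
contact_force: [0.4, 0.0, 0.3]
opening: 0.007
```

carry_out --motion '[[[0,0,1,0,0,0,0],[0,0,0,0,0,0,0]]]'

```text
clock: 7.85
tool_pos: [0.5224, 0.0794, 0.0814]
eef_rot: [0.715, 0.699, -0.0, -0.0]
contact_force: [-0.9, 0.1, -0.1]
opening: 0.004
```

carry_out --motion '[[[0,0,0.5,0,0,0,0],[0,0,0,0,0,0,0]]]'

```text
clock: 8.05
tool_pos: [0.5224, 0.0794, 0.081]
eef_rot: [0.715, 0.699, -0.0, 0.0]
contact_force: [0.0, 0.5, -1.5]
opening: 0.006
```

carry_out --motion '[[[0,0,0.5,0,0,0,0],[0,0,0,0,0,0,0]]]'

```text
clock: 8.25
tool_pos: [0.5225, 0.0795, 0.0805]
eef_rot: [0.715, 0.699, -0.0, 0.0]
contact_force: [-0.0, 0.4, 0.7]
opening: 0.002
```

carry_out --motion '[[[0,0,0.5,0,0,0,0],[0,0,0,0,0,0,0]]]'

```text
clock: 8.45
tool_pos: [0.5224, 0.0795, 0.08]
eef_rot: [0.715, 0.699, -0.0, -0.0]
contact_force: [-1.1, -1.0, -0.5]
opening: 0.007
```

carry_out --motion '[[[0,0,0.5,0,0,0,0],[0,0,0,0,0,0,0]]]'

```text
clock: 8.65
tool_pos: [0.5224, 0.0794, 0.0795]
eef_rot: [0.715, 0.699, -0.0, 0.0]
contact_force: [0.2, 0.4, 0.1]
opening: 0.001
```

Run:
```python
from h import *
s=eyes.snapshot("side");t=eyes.snapshot("top")
b=cv2.resize(s["pixels"][165:255,260:350],None,fx=6,fy=6,interpolation=cv2.INTER_CUBIC)
a=cv2.resize(t["pixels"][145:235,267:310],None,fx=6,fy=6,interpolation=cv2.INTER_CUBIC)
cv2.imwrite("pics/c5.png",np.hstack([b,a])[:,:,::-1])
# matching of commanded motion: image shift check vs. TCP in top
g=readout.get_state(); print(g["tool_pos"],proj(t,g["tool_pos"]),proj(s,g["tool_pos"]))
```

```text
[0.52244236 0.07945994 0.07950164] [[287.47605386 187.4407462 ]] [[299.65589296 215.17113854]]
```

View pics/c5.png

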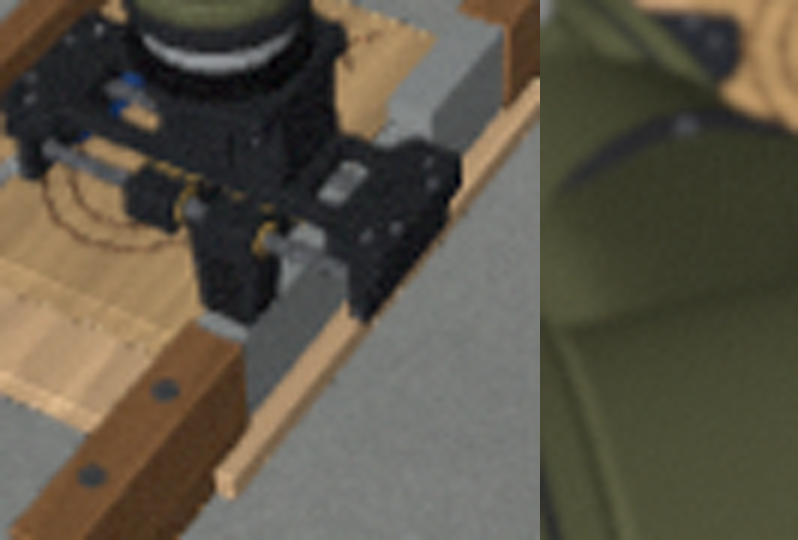

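The finger's near-bottom corner at about (247,325) would touch the bar near (250,339). That leaves roughly 6 mm, so I go on in small steps with contact expected around TCP z 0.072.

carry_out --motion '[[[0,0,1,0,0,0,0],[0,0,1,0,0,0,0],[0,0,0,0,0,0,0]]]'

```text
clock: 9.05
tool_pos: [0.5223, 0.0794, 0.0773]
eef_rot: [0.715, 0.699, -0.0, -0.0]
contact_force: [-0.5, -0.4, -0.2]
opening: 0.005
```

carry_out --motion '[[[0,0,1,0,0,0,0],[0,0,0,0,0,0,0]]]'

```text
clock: 9.25
tool_pos: [0.5224, 0.0794, 0.0764]
eef_rot: [0.715, 0.699, -0.0, -0.0]
contact_force: [-0.3, -0.2, 0.8]
opening: 0.006
```

carry_out --motion '[[[0,0,1,0,0,0,0],[0,0,0,0,0,0,0]]]'

```text
clock: 9.45
tool_pos: [0.5224, 0.0794, 0.0754]
eef_rot: [0.715, 0.699, -0.0, 0.0]
contact_force: [-0.2, -0.7, 0.3]
opening: 0.007
```

carry_out --motion '[[[0,0,0.5,0,0,0,0],[0,0,0,0,0,0,0]]]'

```text
clock: 9.65
tool_pos: [0.5224, 0.0795, 0.075]
eef_rot: [0.715, 0.699, -0.0, 0.0]
contact_force: [-0.1, -0.1, 1.1]
opening: 0.003
```

carry_out --motion '[[[0,0,0.5,0,0,0,0],[0,0,0,0,0,0,0]]]'

```text
clock: 9.85
tool_pos: [0.5224, 0.0795, 0.0745]
eef_rot: [0.715, 0.699, -0.0, 0.0]
contact_force: [1.0, -1.0, -0.1]
opening: 0.01
```

carry_out --motion '[[[0,0,0.5,0,0,0,0],[0,0,0,0,0,0,0]]]'

```text
clock: 10.05
tool_pos: [0.5224, 0.0794, 0.074]
eef_rot: [0.715, 0.699, -0.0, 0.0]
contact_force: [-0.2, 0.1, -0.3]
opening: 0.006
```

carry_out --motion '[[[0,0,0.5,0,0,0,0],[0,0,0,0,0,0,0]]]'

```text
clock: 10.25
tool_pos: [0.5224, 0.0795, 0.0735]
eef_rot: [0.715, 0.699, -0.0, 0.0]
contact_force: [0.1, 0.7, -0.4]
opening: 0.006
```

carry_out --motion '[[[0,0,0.5,0,0,0,0],[0,0,0,0,0,0,0]]]'

```text
clock: 10.45
tool_pos: [0.5224, 0.0794, 0.0729]
eef_rot: [0.715, 0.699, -0.0, 0.0]
contact_force: [0.4, 0.3, -0.5]
opening: 0.005
```

carry_out --motion '[[[0,0,0.5,0,0,0,0],[0,0,0,0,0,0,0]]]'

```text
clock: 10.65
tool_pos: [0.5225, 0.0795, 0.0725]
eef_rot: [0.715, 0.699, -0.0, 0.0]
contact_force: [-0.6, 0.4, -0.1]
opening: 0.007
```

carry_out --motion '[[[0,0,0.5,0,0,0,0],[0,0,0,0,0,0,0]]]'

```text
clock: 10.85
tool_pos: [0.5224, 0.0795, 0.072]
eef_rot: [0.715, 0.699, -0.0, 0.0]
contact_force: [0.0, -0.2, 1.0]
opening: 0.003
```

carry_out --motion '[[[0,0,0.5,0,0,0,0],[0,0,0,0,0,0,0]]]'

```text
clock: 11.05
tool_pos: [0.5225, 0.0795, 0.0718]
eef_rot: [0.715, 0.699, 0.0, 0.0]
contact_force: [-0.4, 0.2, 4.2]
opening: 0.005
```

carry_out --motion '[[[0,0,0.5,0,0,0,0],[0,0,0,0,0,0,0]]]'

```text
clock: 11.25
tool_pos: [0.5225, 0.0795, 0.0718]
eef_rot: [0.715, 0.699, 0.0, 0.0]
contact_force: [-2.4, -0.3, 8.9]
opening: 0.008
```

carry_out --motion '[[[0,0,0.5,0,0,0,0],[0,0,0,0,0,0,0]]]'

```text
clock: 11.45
tool_pos: [0.5225, 0.0795, 0.0717]
eef_rot: [0.715, 0.699, 0.0, 0.0]
contact_force: [-2.6, 0.2, 13.6]
opening: 0.01
```

Run:
```python
from h import *
s=eyes.snapshot("side"); g=readout.get_state(); print(g["tool_pos"],g["contact_force"],g["moment"],g["joint_torque"])
b=cv2.resize(s["pixels"][180:240,275:345],None,fx=9,fy=9,interpolation=cv2.INTER_CUBIC)
b=np.clip(b*1.6,0,255).astype(np.uint8)
cv2.imwrite("pics/c6.png",b[:,:,::-1])
f=lambda q:((proj(s,q)[0]-[275,180]+.5)*9-.5).round().tolist()
for z in(.064,.070,.076): print(z,[f([.5224+dx,.0794+.009,z]) for dx in(-.010,.010)],f([.5124,.0704,z]))
```

```text
[0.52247358 0.07951853 0.07170659] [-2.88254892 -1.01725197 13.13797475] [-0.13073257  0.49327724 -0.01994997] [-1.07849808e-01 -4.37238586e+01 -1.85393214e+00 -6.71528801e+00
  1.66878104e-01 -8.02360754e-01  1.16860396e-03]
0.064 [[242.0, 388.0], [184.0, 364.0]] [274.0, 349.0]
0.07 [[241.0, 375.0], [183.0, 351.0]] [273.0, 335.0]
0.076 [[240.0, 361.0], [181.0, 337.0]] [272.0, 321.0]
```

View pics/c6.png

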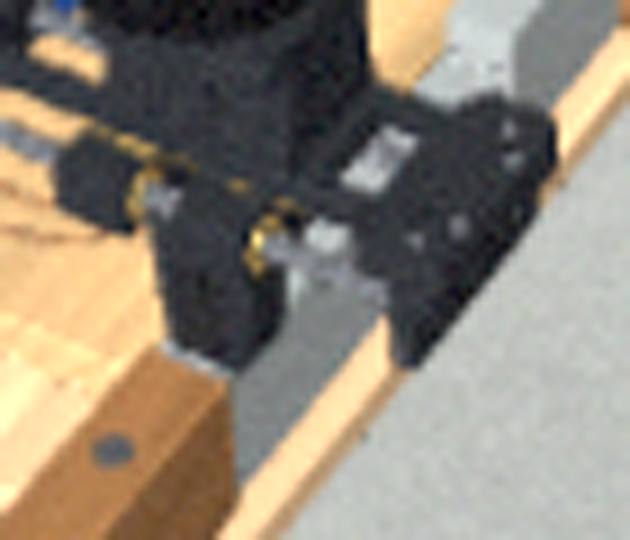

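There is contact at the left end: force rises to 13 N with z stuck at 0.0717, and the picture shows the fingertip on the bar at (235,365) right beside the sleeve. I ease to a light touch and slide right.

carry_out --motion '[[[0,0,-0.9,0,0,0,0],[-2,0,0,0,0,0,0],[-4,0,0,0,0,0,0],[-4,0,0,0,0,0,0]]]'

```text
clock: 11.9
tool_pos: [0.5231, 0.0712, 0.0718]
eef_rot: [0.715, 0.699, 0.002, -0.0]
contact_force: [0.5, 4.1, 5.0]
opening: 0.006
```

carry_out --motion '[[[-5,0,0,0,0,0,0],[-5,0,0,0,0,0,0],[-5,0,0,0,0,0,0],[-5,0,0,0,0,0,0]]]'

```text
clock: 12.3
tool_pos: [0.5228, 0.0509, 0.0718]
eef_rot: [0.715, 0.699, 0.002, -0.0]
contact_force: [-0.5, 4.1, 4.5]
opening: 0.005
```

carry_out --motion '[[[-5,0,0,0,0,0,0],[-5,0,0,0,0,0,0],[-5,0,0,0,0,0,0],[-5,0,0,0,0,0,0],[-5,0,0,0,0,0,0],[-5,0,0,0,0,0,0]]]'

```text
clock: 12.9
tool_pos: [0.5221, 0.0209, 0.0718]
eef_rot: [0.715, 0.699, 0.002, -0.0]
contact_force: [-0.5, 4.0, 6.2]
opening: 0.002
```

carry_out --motion '[[[-5,0,0,0,0,0,0],[-5,0,0,0,0,0,0],[-5,0,0,0,0,0,0],[-5,0,0,0,0,0,0],[-5,0,0,0,0,0,0],[-5,0,0,0,0,0,0]]]'

```text
clock: 13.5
tool_pos: [0.5213, -0.009, 0.0718]
eef_rot: [0.715, 0.699, 0.002, -0.0]
contact_force: [1.0, 4.5, 5.5]
opening: 0.007
```

carry_out --motion '[[[-3,0,0,0,0,0,0],[-3,0,0,0,0,0,0],[-3,0,0,0,0,0,0],[-3,0,0,0,0,0,0]]]'

```text
clock: 13.9
tool_pos: [0.521, -0.021, 0.0718]
eef_rot: [0.715, 0.699, 0.002, -0.0]
contact_force: [-0.4, 4.8, 5.5]
opening: 0.006
```

carry_out --motion '[[[-3,0,0,0,0,0,0],[-3,0,0,0,0,0,0],[-3,0,0,0,0,0,0]]]'

```text
clock: 14.2
tool_pos: [0.5208, -0.0301, 0.0717]
eef_rot: [0.715, 0.699, 0.002, -0.0]
contact_force: [-0.1, 3.5, 5.2]
opening: 0.002
```

carry_out --motion '[[[-2,0,0,0,0,0,0],[-2,0,0,0,0,0,0]]]'

```text
clock: 14.4
tool_pos: [0.5206, -0.0343, 0.0717]
eef_rot: [0.715, 0.699, 0.001, -0.0]
contact_force: [0.5, 3.7, 5.1]
opening: 0.003
```

carry_out --motion '[[[-2,0,0,0,0,0,0],[-2,0,0,0,0,0,0]]]'

```text
clock: 14.6
tool_pos: [0.5192, -0.0407, 0.0711]
eef_rot: [0.715, 0.699, -0.001, 0.0]
contact_force: [-0.3, 0.7, -0.5]
opening: 0.006
```

The force dropped to zero between y = -0.035 and -0.041, as the picture predicted for the notch edge at -0.029 plus half the finger. I move to the notch centre and then down.

carry_out --motion '[[[-6,1,0,0,0,0,0],[-6,1,0,0,0,0,0],[0,0,0,0,0,0,0]]]'

```text
clock: 14.9
tool_pos: [0.5211, -0.0538, 0.0711]
eef_rot: [0.716, 0.698, -0.001, 0.0]
contact_force: [-0.1, 0.2, 0.1]
opening: 0.004
```

carry_out --motion '[[[0,0,3,0,0,0,0],[0,0,3,0,0,0,0],[0,0,3,0,0,0,0],[0,0,1,0,0,0,0],[0,0,0,0,0,0,0]]]'

```text
clock: 15.4
tool_pos: [0.5213, -0.0513, 0.0612]
eef_rot: [0.715, 0.699, -0.0, -0.0]
contact_force: [-0.0, 0.7, 0.5]
opening: 0.005
```

carry_out --motion '[[[0,0,1,0,0,0,0],[0,0,1,0,0,0,0],[0,0,0,0,0,0,0]]]'

```text
clock: 15.7
tool_pos: [0.5214, -0.0515, 0.0594]
eef_rot: [0.715, 0.699, -0.0, 0.0]
contact_force: [-0.2, -0.1, -0.1]
opening: 0.005
```

carry_out --motion '[[[0,0,1,0,0,0,0],[0,0,0,0,0,0,0]]]'

```text
clock: 15.9
tool_pos: [0.5215, -0.0516, 0.0585]
eef_rot: [0.715, 0.699, 0.0, 0.0]
contact_force: [-0.5, -0.8, 1.1]
opening: 0.007
```

carry_out --motion '[[[0,0,1,0,0,0,0],[0,0,1,0,0,0,0],[0,0,0,0,0,0,0]]]'

```text
clock: 16.2
tool_pos: [0.5215, -0.0516, 0.0565]
eef_rot: [0.715, 0.699, 0.0, 0.0]
contact_force: [-0.4, 0.2, 3.3]
opening: 0.004
```

carry_out --motion '[[[0,0,1,0,0,0,0],[0,0,1,0,0,0,0],[0,0,0,0,0,0,0]]]'

```text
clock: 16.5
tool_pos: [0.5216, -0.0516, 0.0544]
eef_rot: [0.715, 0.699, 0.0, 0.0]
contact_force: [-0.4, 0.3, 4.3]
opening: 0.004
```

carry_out --motion '[[[0,0,1,0,0,0,0],[0,0,1,0,0,0,0],[0,0,0,0,0,0,0]]]'

```text
clock: 16.8
tool_pos: [0.5216, -0.0516, 0.0525]
eef_rot: [0.715, 0.699, 0.0, 0.0]
contact_force: [-0.6, 0.3, 4.4]
opening: 0.004
```

carry_out --motion '[[[0,0,0.5,0,0,0,0],[0,0,0.5,0,0,0,0],[0,0,0,0,0,0,0]]]'

```text
clock: 17.1
tool_pos: [0.5215, -0.0516, 0.0517]
eef_rot: [0.715, 0.699, 0.0, 0.0]
contact_force: [-0.7, 0.0, 7.6]
opening: 0.007
```

carry_out --motion '[[[0,0,0.5,0,0,0,0],[0,0,0,0,0,0,0]]]'

```text
clock: 17.3
tool_pos: [0.5216, -0.0516, 0.0517]
eef_rot: [0.715, 0.699, 0.0, 0.0]
contact_force: [-1.4, -0.8, 11.7]
opening: 0.001
```

carry_out --motion '[[[0,0,0.3,0,0,0,0],[0,0,0,0,0,0,0]]]'

```text
clock: 17.5
tool_pos: [0.5216, -0.0515, 0.0516]
eef_rot: [0.715, 0.699, 0.0, 0.001]
contact_force: [-2.3, -0.2, 14.5]
opening: 0.006
```

The key is on its stop: z is 20.1 mm below the bar top, against 20 expected, and it no longer yields. I ease the push a little and do a final check.

carry_out --motion '[[[0,0,-0.4,0,0,0,0],[0,0,0,0,0,0,0],[0,0,0,0,0,0,0]]]'

```text
clock: 17.8
tool_pos: [0.5216, -0.0515, 0.0517]
eef_rot: [0.715, 0.699, 0.0, 0.0]
contact_force: [-1.1, 0.9, 10.9]
opening: 0.003
```

Run:
```python
from h import *
s=eyes.snapshot("side"); g=readout.get_state(); print(g["clock"],g["tool_pos"],g["contact_force"])
b=cv2.resize(s["pixels"][130:280,210:380],None,fx=4,fy=4,interpolation=cv2.INTER_CUBIC)
cv2.imwrite("pics/c7.png",np.clip(b*1.4,0,255).astype(np.uint8)[:,:,::-1])
```

```text
17.85 [ 0.52153391 -0.05156201  0.05168861] [-1.62820441  0.77984534 10.98932014]
```

View pics/c7.png

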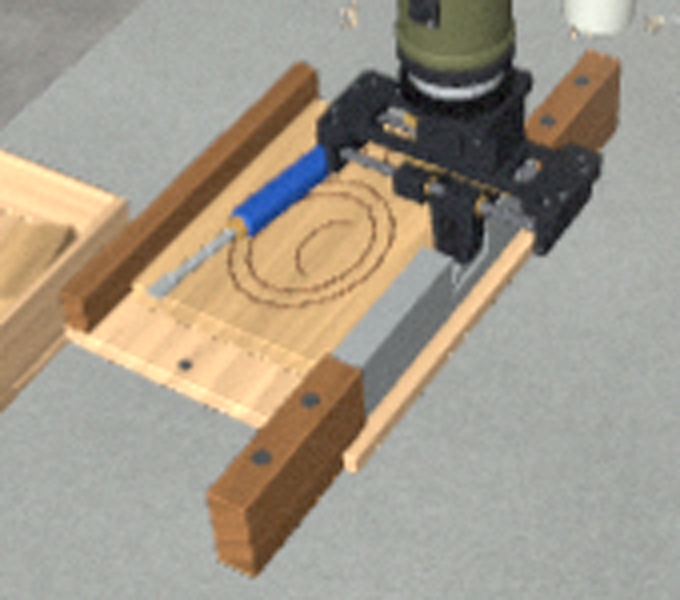

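The finger sits in the notch at (455,250), and the panel and gouge are where they were, at the same pixels as at the start. Handing in.

```bash
python3 -c "
from plant import ticket,readout
print(ticket.finish_job()); s=readout.get_state(); print(s['clock'],s['tool_pos'],s['contact_force'])"
```

```text
the job is handed in; nothing more can be done
None
the job is handed in; nothing more can be done
```

I pressed the release key down to its stop and handed the job in while still holding it. The hand-in returned no verdict or reading.

- **Touch and slide:** The shut fingertip touched the bar top beside the left sleeve. It slid right at about 5 N until the force dropped to zero between y = -0.035 and -0.041, which is the notch edge. That matches the notch centre seen in the picture, about 146 mm from bar_left.
- **Press:** The force rose from about 3 to 7.6 N, then z stopped changing at 20.1 mm below the bar top, against 20 expected. The push briefly reached about 14.5 N. I eased it to 11 N, which is how it was held at the last check, at 17.85 s.
- **Surroundings:** In the last picture the panel and gouge look unmoved, judged by eye.
- **Disagreement:** The first contact came with the TCP about 2 mm above the bar top, not the 22 mm that `r.tip_reach` gives. The pictures agreed with what I felt, so I worked from heights relative to the touched bar. The first touch also peaked at about 13.6 N before I eased it.

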